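Take the green collar off the headdress stand

TASK

Unscrew the green knurled collar from the stud of its headdress stand: turn it counter-clockwise seen from above until the thread lets go, without forcing it, then lift it straight off. Set it down (do not drop it) in the blue tray, flat and the same way up, near the middle, and let go. Leave the pink collar screwed on its own stand.

Things in the scene. Friction and masses are not known exactly. Their poses are not given: they have to be found in the camera images.
- green_collar: Knurled round bright green collar (nut), 50 mm outside diameter, 40 mm tall, open bore, about 90 g. Origin: centre of its underside; z up its axis. Starts screwed fully down on the green stand's stud, underside 45 mm and top 85 mm above the table. Grip it from above at any yaw; one grasp is enough.
- green_stand: Green headdress stand, fixed, place varies: wooden base 124 mm across, wire ribs with green beads, aluminium seat disc 84 mm across, its top 45 mm above the table, and an upright threaded stud, its bare tip 91 mm above the table. Origin: centre of the base's underside on the table, on the stud's axis; z up.
- stud_tip (a point): Tip of the green stand's stud, on its axis. Right-hand coarse thread, turns freely, 24 mm rise per turn, 1 to 2 mm axial play. Turned counter-clockwise from above the collar climbs and is free after about a sixth of a turn (50 to 70 degrees, 4 mm up); 80 degrees always frees it, more does no harm. Before that the thread blocks lifting. Once free, lift 45 mm or more to clear the tip.
- pink_collar: Knurled round bright pink (magenta) collar (nut), 50 mm outside diameter, 40 mm tall, open bore, about 90 g. Origin: centre of its underside; z up its axis. Starts screwed fully down on the pink stand's stud, underside 45 mm and top 85 mm above the table. Leave it alone.
- tray_in (a point): Centre of the inner floor of the blue painted metal tray, fixed, place varies: 140 mm square outside, walls 4 mm thick and 22 mm high above the table, inner floor 4 mm above the table. z up, x and y along its sides.
Things that resemble listed ones, but are neither listed nor needed, are in the scene too. What is shaped like the green_stand but orange or turquoise is not meant.

How it is judged:
By the outcome, as a careful person would: the job done as asked, in the order asked, and still so for the second after the job is handed in, with the robot touching nothing.
It also fails if it takes over 43 s, if anything falls off the work surface, if the arm or the gripper's body presses on something with over 40 N, if the wrist force passes 120 N, or if a joint passes its speed limit or range.

ROBOT

A 6-joint arm with a two-finger parallel gripper is mounted at the origin on the work surface. World frame = base frame: x ahead of the robot, y to its left, z up, the work surface at z = 0. Lengths are in m, angles in rad, forces in N, time in s.
With the tool pointing down it reaches from about 0.325 to 0.9 m from the base axis. Payload 6.1 kg.
Tool frame: the origin (TCP) lies at the very end of the fingers, on their centre line; the grasp point (between the pads) lies env.pinch_z behind it (env.pinch_z is the distance from the TCP to the grasp point, in m); x points along the fingers, y is the direction in which the jaws open and shut, and the axes are right-handed (so a half turn about x gives the same grasp; the last joint's range is limited). The gripper opens to 87 mm and grips with 3 to 60 N. Pads are 19 mm wide; open, the fingers measure 117 mm over their backs; the gripper's body (75 mm by 190 mm) begins 51 mm behind the grasp point.
Start: joints at [1.144, 0.22, 1.526, -0, 1.395, -0.126], TCP at [0.185, 0.597, 0.223] pointing down, gripper open.
Joint ranges: [-2.98, 2.98], [-0.91, 2.08], [0.09, 2.57], [-1.24, 4.39], [0.2, 2.65], [-2.68, 2.68]. Speed limits (rad/s): [2.57, 2.57, 3.01, 3.14, 3.14, 3.14].

INTERFACE

Orientations are given as [roll, pitch, yaw] about the fixed x, y, z axes, in that order (R = Rz(yaw) Ry(pitch) Rx(roll)).
In Python, from plant import env, cams gives the robot as it stands.
- The arm moves only by the shell command python3 -m jog 'ROWS' [OPENING] [FORCE]. ROWS is JSON, a list of rows, each an object with "linear": the shift along the tool's x, y, z in mm, a list of three; "spin": the turn about the tool's x in degrees. In form: [{"linear": [tx, ty, tz], "spin": spin}, ...]. A call has 1 to 20 rows; each row is the pose to reach, as a shift and turn from the pose commanded when the call began, along the tool's axes at that moment; what a row does not reach only later rows make up. A row lasts 1/12 s, in which the tool goes at most 41.7 mm and 7.16 degrees, less where a joint would pass 70% of its speed; a pose out of reach is approached as far as the arm can. A call with a gripper value outside its range is refused whole. OPENING is the opening, from 0 (shut) to 1 (fully open), set as the call begins (- or left out, the last holds). The fingers move at their own pace and stop on an object; FORCE is the grip in N (left out, the last holds). Time passes only in rows, so rows that repeat a pose let the fingers close. It gives the time, the measured TCP pose, the force and the opening at its end, in the units of the state.
- env.state(): the state, without advancing time (a new reading comes with each control period).
- cams.snapshot(name): name is "scene" or "top" or "wrist"; returns the picture (400x640x3 uint8, red, green, blue); there is no depth.
- cams.camera_info(name): a dict with "fx", "fy", "cx", "cy" (pixels), "dist" ([k1, k2, p1, p2, k3] as OpenCV has them; the pictures are not rectified), "extrinsics" (4x4, takes a point from camera to world coordinates); the wrist camera has in their place "hand_eye" (4x4, takes a point from camera to tool coordinates, whose origin is the TCP and whose axes are the tool frame's). Camera axes: x right, y down, z forward; pixel columns grow to the right and rows downward; lengths in m; the calibration is good to about 2 mm. A picture is of the moment at which its call begins: read the wrist's pose just before it. camera_info takes no time and is no camera call.
- env.hand_in(): hands the job in, once; it reports no verdict.
Trained networks look in the newest picture that a camera, given by its name, has taken for a name from the list of things; names that differ only in an ending like _2 or _b are one class to them, and where a whole thing is asked for, a point or a joint stands for the part that bears it (a point fixed in the world has none). Each returns a list of dicts, best first, with "score" (0 to 1); they miss things now and then, are a little off and sometimes report something else, mostly with a low value. They report only what shows in the picture. A call takes as long as a camera call. They do not tell look-alikes from the thing itself.
- cams.masks_of(camera, target): "region" (400x640 bool, what is visible of it).
- cams.mark_of(camera, target): "at" ([x, y, z] in m, in world coordinates, good to about 4 mm: a listed point, or the origin of a listed thing).
The state is a dict: "time_s": time; "q": joint angles; "qd": joint speeds; "effort": joint torques, N m; "position": TCP position; "ee_rot": TCP orientation; "wrist_force": force on the tool from outside, world axes, zero at the start; "torque": the same for the moment, N m; "opening": finger opening in m.
Only numpy, scipy, OpenCV 4.12 (cv2) and the standard library are available. Lean on these libraries where they do the work, as an engineer would, in place of code of your own. Each camera call takes 0.05 s, during which the arm holds its last target.

## Working session

There is one attempt and no reset: what is moved stays moved. The work goes in short steps, Python scripts to look and compute and a shell command to move; the robot and the scene stay as the last step left them, time stands still between calls to the robot, and variables do not carry over. Pictures are saved under pics/ and viewed, and the job is handed in when it is done.

```bash
ls; mkdir -p pics
python3 - <<'E'
from plant import env, cams
import cv2
s=env.state(); print(s['time_s'],s['position'],s['ee_rot'],s['opening'],env.pinch_z)
for n in('scene','top'):
    im=cams.snapshot(n); cv2.imwrite(f'pics/{n}0.png',im[:,:,::-1])
    for t in ('green_collar','green_stand','stud_tip','tray_in','pink_collar'):
        print(n,t,[(round(d['score'],2),[round(float(v),3) for v in d['at']]) for d in cams.mark_of(n,t)])
print(env.state()['time_s'])
E
```

```text
pics
0.0 [0.18490363 0.59636843 0.22143574] [-1.70129108  1.56886386 -2.00209116] 0.08680870542396886 0.0187
scene green_collar [(0.67, [0.522, 0.278, 0.045])]
scene green_stand [(0.89, [0.521, 0.279, -0.003]), (0.69, [0.373, 0.434, 0.005]), (0.68, [0.365, 0.236, 0.001])]
scene stud_tip [(0.95, [0.371, 0.436, 0.089]), (0.62, [0.367, 0.232, 0.091])]
scene tray_in [(0.88, [0.569, -0.328, 0.007])]
scene pink_collar [(0.66, [0.5, -0.028, 0.043])]
top green_collar [(0.51, [0.522, 0.284, 0.044])]
top green_stand [(0.87, [0.376, 0.432, -0.0]), (0.62, [0.523, 0.284, 0.002]), (0.56, [0.362, 0.237, 0.002])]
top stud_tip [(0.67, [0.524, 0.281, 0.091]), (0.59, [0.372, 0.432, 0.095]), (0.57, [0.362, 0.235, 0.091])]
top tray_in [(0.85, [0.568, -0.32, 0.003])]
top pink_collar [(0.61, [0.5, -0.03, 0.045])]
0.6
```

View pics/scene0.png

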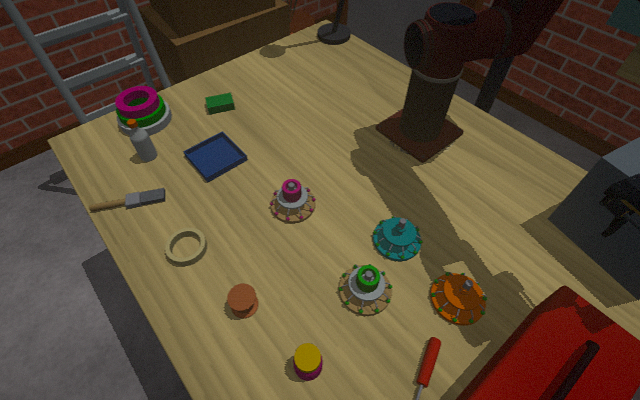

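View pics/top0.png

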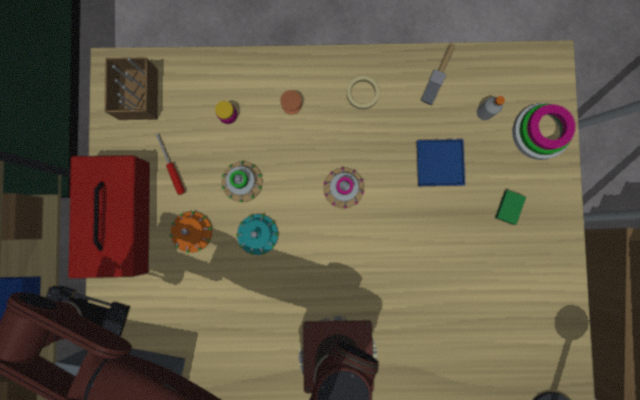

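```bash
cat > h.py <<'E'
import numpy as np, cv2
from scipy.spatial.transform import Rotation as R
from plant import env, cams
def ray(info,T,px):
    K=np.array([[info['fx'],0,info['cx']],[0,info['fy'],info['cy']],[0,0,1]])
    u=cv2.undistortPoints(np.array([[px]],float),K,np.array(info['dist'],float))[0,0]
    return T[:3,3], T[:3,:3]@np.array([u[0],u[1],1])
def onplane(info,T,px,z):
    o,d=ray(info,T,px); return o+d*(z-o[2])/d[2]
def tool(s=None):
    s=s or env.state(); T=np.eye(4); T[:3,:3]=R.from_euler('xyz',s['ee_rot']).as_matrix(); T[:3,3]=s['position']; return T
E
python3 - <<'E'
from h import *
np.set_printoptions(precision=4,suppress=True)
T=tool(); print(T, env.state()['q'])
for n in('scene','top'):
    im=cv2.imread(f'pics/{n}0.png'); i=cams.camera_info(n)
    x,y=((368,278) if n=='scene' else (238,180))
    c=im[y-40:y+40,x-60:x+60]; cv2.imwrite(f'pics/{n}_crop.png',cv2.resize(c,None,fx=6,fy=6,interpolation=cv2.INTER_CUBIC))
    for p in ((368,278),(369,270)) if n=='scene' else ((238,180),): print(n,onplane(i,np.array(i['extrinsics']),p,.085))
tgt=np.array([.522,.281,.16]); print(T[:3,:3].T@(tgt-T[:3,3])*1000)
E
```

```text
[[-0.      0.2962  0.9551  0.1852]
 [-0.      0.9551 -0.2962  0.5969]
 [-1.     -0.     -0.      0.2225]
 [ 0.      0.      0.      1.    ]] [ 1.1439  0.2204  1.5265  0.      1.3947 -0.1261]
scene [0.5294 0.2866 0.085 ]
scene [0.5142 0.2745 0.085 ]
top [0.5181 0.2771 0.085 ]
[  62.5383 -201.9532  415.312 ]
```

View pics/scene_crop.png

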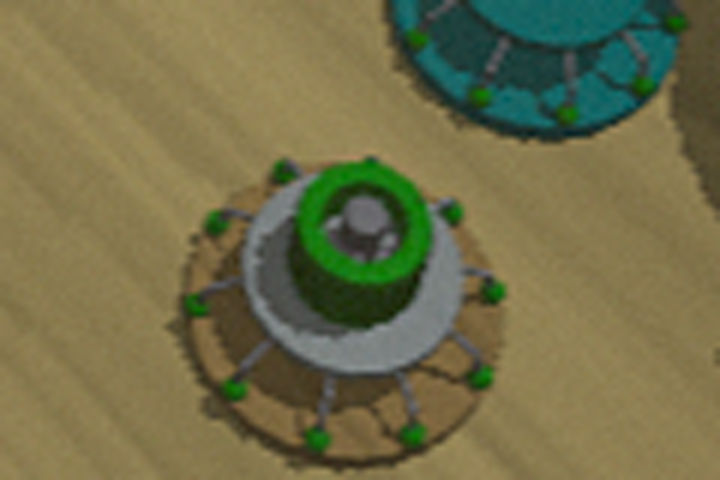

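Candidates for the green collar, as scene pixels: the collar on the wood and aluminium stand (368,278), the green ring in the stack (140,118), the green block (220,102), the green parts on the turquoise (398,238) and orange (460,297) stands, and the pink collar (291,190). The crop shows (368,278) is a knurled green ring on a stud, with a wood base, green beads and an aluminium disc. I'm choosing that one.

```bash
python3 -m jog '[{"linear":[0,-10,20],"spin":0},{"linear":[0,-25,50],"spin":0},{"linear":[0,-42,85],"spin":0},{"linear":[0,-58,120],"spin":0},{"linear":[0,-75,155],"spin":0},{"linear":[0,-92,190],"spin":0},{"linear":[0,-110,225],"spin":0},{"linear":[0,-127,260],"spin":0},{"linear":[0,-144,295],"spin":0},{"linear":[0,-161,330],"spin":0},{"linear":[0,-176,362],"spin":0},{"linear":[0,-190,390],"spin":0},{"linear":[0,-198,407],"spin":0},{"linear":[0,-202,415],"spin":0},{"linear":[0,-202,415],"spin":0},{"linear":[0,-202,415],"spin":0}]' 1
python3 - <<'E'
from h import *
np.set_printoptions(precision=4,suppress=True)
T=tool(); print(T,env.state()['q'])
im=cams.snapshot('wrist'); cv2.imwrite('pics/w1.png',im[:,:,::-1])
for t in('green_collar','stud_tip'): print(t,[(round(d['score'],2),np.array(d['at'])) for d in cams.mark_of('wrist',t)])
E
```

```text
time_s: 1.93
position: [0.5213, 0.2813, 0.2224]
ee_rot: [2.995, 1.57, 2.694]
wrist_force: [0.2, 1.1, -0.6]
opening: 0.087
[[-0.0008  0.2969  0.9549  0.5213]
 [ 0.0004  0.9549 -0.2969  0.2813]
 [-1.      0.0001 -0.0008  0.2224]
 [ 0.      0.      0.      1.    ]] [ 0.3615  0.1436  1.6144  0.0006  1.3842 -0.908 ]
green_collar [(0.79, array([0.5227, 0.2804, 0.042 ]))]
stud_tip [(0.74, array([0.362 , 0.2348, 0.0884])), (0.57, array([0.5212, 0.2846, 0.0917]))]
```

View pics/w1.png

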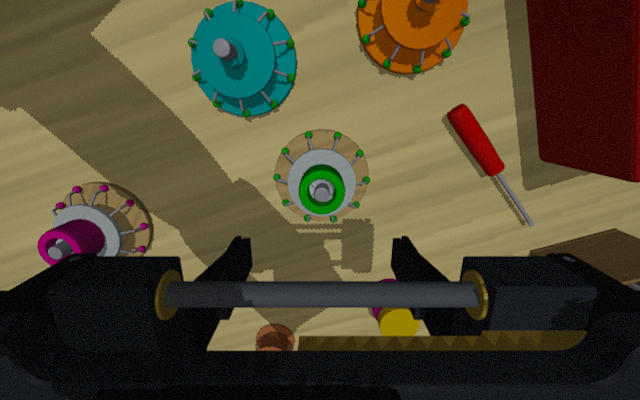

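The wrist picture shows the green collar at (321,190), alone between the open fingers' approach, and the pink one at (75,240). Next I'll fit the rim circle.

Run:
```python
from h import *
np.set_printoptions(precision=4,suppress=True)
T0=tool()
i=cams.camera_info('wrist'); T=T0@np.array(i['hand_eye'])
im=cv2.imread('pics/w1.png'); hsv=cv2.cvtColor(im,cv2.COLOR_BGR2HSV)
m=((abs(hsv[...,0].astype(int)-60)<12)&(hsv[...,1]>180)&(hsv[...,2]>110)).astype(np.uint8)
n,l,st,c=cv2.connectedComponentsWithStats(m)
k=1+np.argmax(st[1:,4]);print(st[k],c[k])
cnt=max(cv2.findContours((l==k).astype(np.uint8),cv2.RETR_EXTERNAL,cv2.CHAIN_APPROX_NONE)[0],key=len)
e=cv2.fitEllipse(cnt);print(e); P=onplane(i,T,e[0],.085); print(P)
b=im.copy(); cv2.ellipse(b,e,(0,0,255),1); x,y=map(int,e[0]); cv2.imwrite('pics/w1c.png',cv2.resize(b[y-50:y+50,x-60:x+60],None,fx=5,fy=5))
for n in('scene','top'):
    j=cams.camera_info(n); M=cv2.imread(f'pics/{n}0.png');h=cv2.cvtColor(M,cv2.COLOR_BGR2HSV)
    m=((abs(h[...,0].astype(int)-60)<12)&(h[...,1]>150)&(h[...,2]>100)).astype(np.uint8)
    p=(368,278) if n=='scene' else (238,180); w=np.zeros_like(m); w[p[1]-16:p[1]+16,p[0]-16:p[0]+16]=1
    cc=max(cv2.findContours(m*w,cv2.RETR_EXTERNAL,cv2.CHAIN_APPROX_NONE)[0],key=len); ee=cv2.fitEllipse(cc)
    print(n,ee,onplane(j,np.array(j['extrinsics']),ee[0],.085))
```

```text
[300 171  44  43 849] [321.3581 191.662 ]
((321.3598937988281, 191.92457580566406), (42.427635192871094, 43.692359924316406), 93.361328125)
[0.5205 0.2821 0.085 ]
scene ((368.28277587890625, 274.608154296875), (18.87734031677246, 21.1993465423584), 117.36527252197266) [0.5233 0.2813 0.085 ]
top ((237.83985900878906, 178.61529541015625), (14.697944641113281, 15.152582168579102), 27.194639205932617) [0.5221 0.2776 0.085 ]
```

View pics/w1c.png

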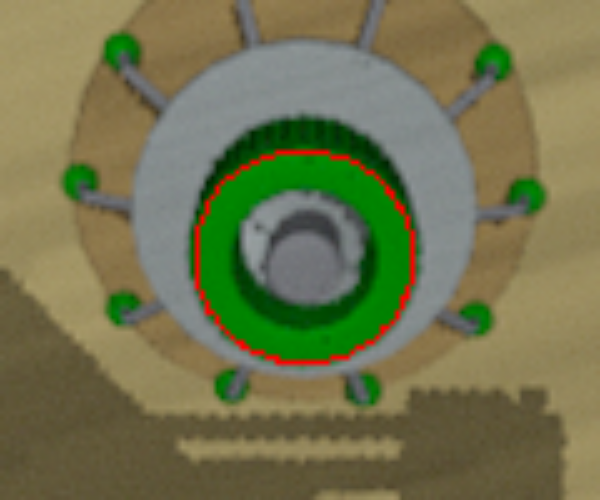

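```bash
python3 -m jog '[{"linear":[0,0,0],"spin":6},{"linear":[0,0,0],"spin":13},{"linear":[5,0,0],"spin":20},{"linear":[15,0,0],"spin":27},{"linear":[20,0,0],"spin":34},{"linear":[25,0,0],"spin":41},{"linear":[30,0,0],"spin":48},{"linear":[35,0,0],"spin":55},{"linear":[40,0,0],"spin":62},{"linear":[45,0,0],"spin":69},{"linear":[50,0,0],"spin":76},{"linear":[50,0,0],"spin":83},{"linear":[50,0,0],"spin":90},{"linear":[50,0,0],"spin":90},{"linear":[50,0,0],"spin":90}]' 1
cat > w.py <<'E'
from h import *
import sys
np.set_printoptions(precision=4,suppress=True)
s=env.state(); T0=tool(s); print(T0,s['q'],s['time_s'])
im=cams.snapshot('wrist')[:,:,::-1].copy(); cv2.imwrite(sys.argv[1],im)
i=cams.camera_info('wrist'); T=T0@np.array(i['hand_eye'])
hsv=cv2.cvtColor(im,cv2.COLOR_BGR2HSV)
m=((abs(hsv[...,0].astype(int)-60)<12)&(hsv[...,1]>180)&(hsv[...,2]>110)).astype(np.uint8)
n,l,st,c=cv2.connectedComponentsWithStats(m)
k=1+np.argmax(st[1:,4])
cnt=max(cv2.findContours((l==k).astype(np.uint8),cv2.RETR_EXTERNAL,cv2.CHAIN_APPROX_NONE)[0],key=len)
e=cv2.fitEllipse(cnt);print(e); P=onplane(i,T,e[0],.085); print(P)
print('tool-axes mm',T0[:3,:3].T@(P-T0[:3,3])*1000)
E
python3 w.py pics/w2.png
```

```text
time_s: 3.33
position: [0.521, 0.282, 0.1727]
ee_rot: [-3.084, 1.571, 1.333]
wrist_force: [-0.0, -0.1, 0.7]
opening: 0.0872
[[ 0.      0.9566 -0.2913  0.521 ]
 [ 0.0001 -0.2913 -0.9566  0.282 ]
 [-1.     -0.     -0.0001  0.1727]
 [ 0.      0.      0.      1.    ]] [0.3629 0.1827 1.6657 0.0001 1.2931 0.6584] 3.3333
((323.91876220703125, 134.9377899169922), (5.21006441116333, 6.5763397216796875), 52.029232025146484)
[0.5412 0.3418 0.085 ]
tool-axes mm [ 87.6882   1.9185 -63.0882]
```

View pics/w2.png

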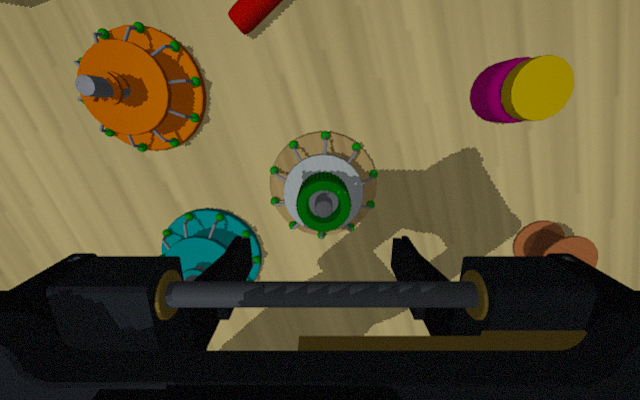

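Run:
```python
from h import *
np.set_printoptions(precision=4,suppress=True)
im=cv2.imread('pics/w2.png');hsv=cv2.cvtColor(im,cv2.COLOR_BGR2HSV)
print(hsv[203,[298,302,306,340,344]],hsv[[170,175,180,226,222],323])
i=cams.camera_info('wrist');T0=tool();T=T0@np.array(i['hand_eye'])
for v in(60,75,90):
    m=((abs(hsv[...,0].astype(int)-60)<12)&(hsv[...,1]>150)&(hsv[...,2]>v)).astype(np.uint8)
    w=np.zeros_like(m);w[165:235,290:356]=1
    cnt=max(cv2.findContours(m*w,cv2.RETR_EXTERNAL,cv2.CHAIN_APPROX_NONE)[0],key=len)
    if len(cnt)<6: continue
    e=cv2.fitEllipse(cnt);P=onplane(i,T,e[0],.085);print(v,e,P,T0[:3,:3].T@(P-T0[:3,3])*1000)
cv2.imwrite('pics/w2c.png',cv2.resize(im[155:245,265:385],None,fx=6,fy=6))
```

```text
[[ 63 255  90]
 [ 65 255  89]
 [ 65 255  74]
 [ 60 255  68]
 [ 60 255  83]] [[ 94  13 138]
 [ 60 255  33]
 [ 61 246  56]
 [ 60 255  84]
 [ 62 255  60]]
60 ((323.1487731933594, 205.7969970703125), (50.9251708984375, 52.35887145996094), 87.6114501953125) [0.5225 0.2816 0.085 ] [87.7179  1.3451 -0.1861]
75 ((323.1363830566406, 206.07437133789062), (49.96117401123047, 51.508323669433594), 85.06369018554688) [0.5225 0.2814 0.085 ] [87.7179  1.3342  0.0795]
90 ((291.36578369140625, 224.77781677246094), (3.211021900177002, 5.813613414764404), 2.3218703269958496) [0.489  0.2725 0.085 ] [ 87.711  -28.1066  18.3517]
```

View pics/w2c.png

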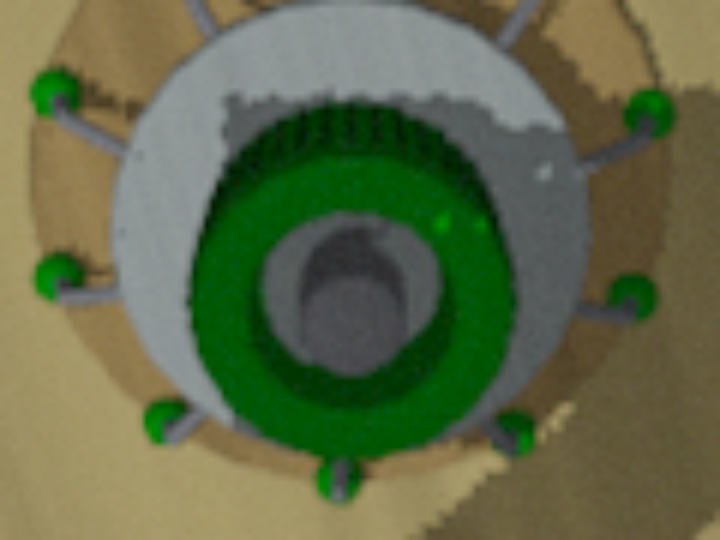

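```bash
python3 -m jog '[{"linear":[15,0,0],"spin":0},{"linear":[40,0,0],"spin":0},{"linear":[65,0.5,0],"spin":0},{"linear":[85,0.5,0],"spin":0},{"linear":[100,0.5,0],"spin":0},{"linear":[110,0.5,0],"spin":0},{"linear":[117,0.5,0],"spin":0},{"linear":[117,0.5,0],"spin":0},{"linear":[117,0.5,0],"spin":0}]' 1 && python3 -m jog '[{"linear":[0,0,0],"spin":0},{"linear":[0,0,0],"spin":0},{"linear":[0,0,0],"spin":0},{"linear":[0,0,0],"spin":0},{"linear":[0,0,0],"spin":0},{"linear":[0,0,0],"spin":0},{"linear":[0,0,0],"spin":0},{"linear":[0,0,0],"spin":0},{"linear":[0,0,0],"spin":0},{"linear":[0,0,0],"spin":0}]' 0.3 25
```

```text
time_s: 4.13
position: [0.5224, 0.2811, 0.056]
ee_rot: [2.24, 1.57, 0.37]
wrist_force: [-1.1, -0.0, 0.1]
opening: 0.0866
time_s: 4.97
position: [0.5223, 0.2809, 0.0557]
ee_rot: [2.1, 1.571, 0.228]
wrist_force: [-1.6, -0.9, 0.8]
opening: 0.0499
```

```bash
python3 -m jog '[{"linear":[0,0,0],"spin":-3},{"linear":[-0.4,0,0],"spin":-7},{"linear":[-0.7,0,0],"spin":-11},{"linear":[-1,0,0],"spin":-15},{"linear":[-1.3,0,0],"spin":-20},{"linear":[-1.7,0,0],"spin":-25},{"linear":[-1.7,0,0],"spin":-25}]' 0.3 25
python3 -c "
from h import *
s=env.state();print(tool(s)[:3,1],s['wrist_force'],s['torque'],s['q'])"
```

```text
time_s: 5.55
position: [0.5221, 0.2808, 0.0571]
ee_rot: [-0.819, 1.571, -2.251]
wrist_force: [-0.4, -0.5, -1.2]
opening: 0.05
[ 9.90410195e-01  1.38157923e-01 -1.85985518e-04] [-0.38784385 -0.47759732 -1.23065489] [-0.13170807 -0.00255831  0.00838024] [ 3.60526393e-01  3.16505900e-01  1.74105826e+00 -1.45752906e-04
  1.08424823e+00  2.21993281e-01]
```

```bash
python3 -m jog '[{"linear":[-0.3,0,0],"spin":-4},{"linear":[-0.6,0,0],"spin":-9},{"linear":[-0.9,0,0],"spin":-14},{"linear":[-1.3,0,0],"spin":-19},{"linear":[-1.6,0,0],"spin":-24},{"linear":[-1.9,0,0],"spin":-29},{"linear":[-2.3,0,0],"spin":-34},{"linear":[-2.6,0,0],"spin":-39},{"linear":[-2.9,0,0],"spin":-44},{"linear":[-3.3,0,0],"spin":-49},{"linear":[-3.6,0,0],"spin":-54},{"linear":[-3.9,0,0],"spin":-59},{"linear":[-4.2,0,0],"spin":-64},{"linear":[-4.4,0,0],"spin":-69},{"linear":[-4.6,0,0],"spin":-74},{"linear":[-4.8,0,0],"spin":-79},{"linear":[-5,0,0],"spin":-82},{"linear":[-5,0,0],"spin":-82}]' 0.3 25
python3 -c "
from h import *
s=env.state();print(tool(s)[:3,1],s['wrist_force'],s['torque'],s['q'])"
```

```text
time_s: 7.05
position: [0.5225, 0.2811, 0.0624]
ee_rot: [0.541, 1.57, 0.536]
wrist_force: [0.3, -0.1, 0.4]
opening: 0.0502
[4.90514527e-03 9.99987885e-01 4.11158999e-04] [ 0.25830072 -0.14652022  0.39520187] [ 0.08802872 -0.15965472 -0.01974216] [ 3.60604969e-01  3.09422412e-01  1.73854215e+00  1.56795914e-04
  1.09284155e+00 -1.20535812e+00]
```

Turned 107° with forces near zero. Next is a gentle first lift, then the rest.

```bash
python3 -m jog '[{"linear":[-1,0,0],"spin":0},{"linear":[-3,0,0],"spin":0},{"linear":[-5,0,0],"spin":0},{"linear":[-8,0,0],"spin":0},{"linear":[-8,0,0],"spin":0}]' 0.3 25 
python3 -m jog '[{"linear":[-6,0,0],"spin":0},{"linear":[-15,0,0],"spin":0},{"linear":[-28,0,0],"spin":0},{"linear":[-42,0,0],"spin":0},{"linear":[-58,0,0],"spin":0},{"linear":[-74,0,0],"spin":0},{"linear":[-88,0,0],"spin":0},{"linear":[-96,0,0],"spin":0},{"linear":[-100,0,0],"spin":0},{"linear":[-100,0,0],"spin":0}]' 0.3 25
python3 - <<'E'
from h import *
np.set_printoptions(precision=4,suppress=True)
s=env.state();T0=tool(s);print(T0,s['q'])
for n in('wrist','scene','top'):
    im=cams.snapshot(n); cv2.imwrite(f'pics/{n}3.png',im[:,:,::-1])
    print(n,[(round(d['score'],2),np.array(d['at'])) for d in cams.mark_of(n,'tray_in')])
E
```

```text
time_s: 7.47
position: [0.5225, 0.281, 0.071]
ee_rot: [0.398, 1.57, 0.394]
wrist_force: [0.4, -0.2, -0.4]
opening: 0.05
time_s: 8.3
position: [0.5228, 0.2811, 0.1719]
ee_rot: [0.355, 1.568, 0.351]
wrist_force: [-0.3, 0.4, -0.1]
opening: 0.0497
[[ 0.0022  0.0041  1.      0.5228]
 [ 0.0008  1.     -0.0041  0.2811]
 [-1.      0.0008  0.0022  0.1719]
 [ 0.      0.      0.      1.    ]] [ 0.3606  0.1844  1.6653 -0.      1.2896 -1.2061]
wrist []
scene [(0.68, array([ 0.5696, -0.3249,  0.0054]))]
top [(0.61, array([ 0.569 , -0.3224,  0.004 ]))]
```

View pics/wrist3.png

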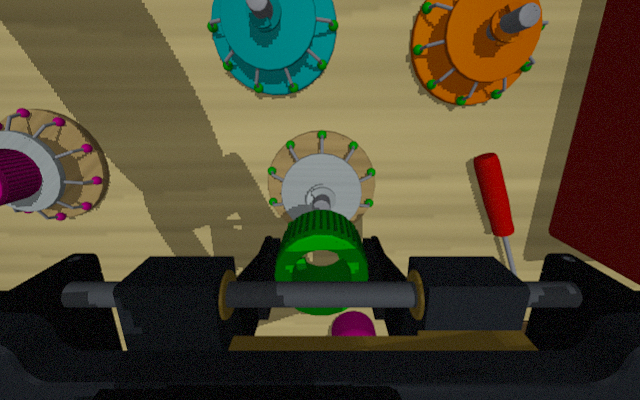

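View pics/scene3.png

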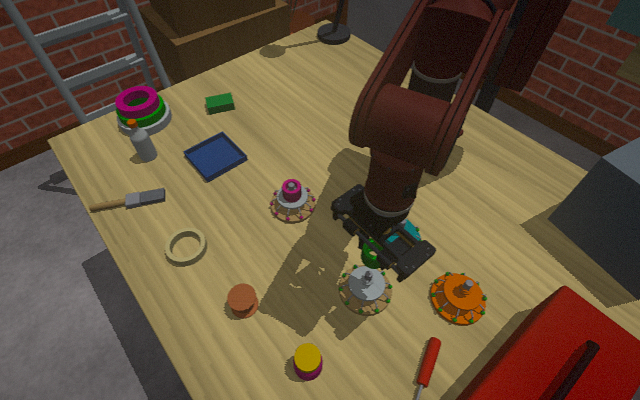

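The wrist picture (collar at 320,255) and the scene picture show the collar in the jaws and the green stud bare at (368,275). Now I'll measure the tray and its neighbours.

Run:
```python
from h import *
np.set_printoptions(precision=4,suppress=True)
for n in('scene','top'):
    i=cams.camera_info(n);E=np.array(i['extrinsics']);im=cv2.imread(f'pics/{n}3.png');h=cv2.cvtColor(im,cv2.COLOR_BGR2HSV)
    m=((abs(h[...,0].astype(int)-112)<14)&(h[...,1]>110)).astype(np.uint8);c0=(215,156) if n=='scene' else (441,162)
    w=np.zeros_like(m);w[c0[1]-32:c0[1]+32,c0[0]-40:c0[0]+40]=1
    cnt=max(cv2.findContours(m*w,cv2.RETR_EXTERNAL,cv2.CHAIN_APPROX_NONE)[0],key=cv2.contourArea)
    P=np.array([onplane(i,E,p[0],.022)[:2] for p in cnt])
    r=cv2.minAreaRect(P.astype(np.float32));print(n,r)
    b=(490,107) if n=='top' else (147,158)
    print('bottle',onplane(i,E,b,.0))
    if n=='scene': print('bottle base/top px', [onplane(i,E,(150,160),0)]);
```

```text
scene ((0.5730708241462708, -0.31992658972740173), (0.13646765053272247, 0.13773894309997559), 0.2954711616039276)
bottle [ 0.7347 -0.459   0.    ]
bottle base/top px [array([ 0.7312, -0.445 , -0.    ])]
top ((0.5690182447433472, -0.3219550549983978), (0.13464389741420746, 0.13643619418144226), 0.12917742133140564)
bottle [ 0.7409 -0.4861  0.    ]
```

```bash
python3 -m jog '[{"linear":[0,-10,1],"spin":0},{"linear":[0,-28,2],"spin":0},{"linear":[0,-55,4],"spin":0},{"linear":[0,-87,7],"spin":0},{"linear":[0,-120,10],"spin":0},{"linear":[0,-155,12],"spin":0},{"linear":[0,-190,15],"spin":0},{"linear":[0,-225,18],"spin":0},{"linear":[0,-260,21],"spin":0},{"linear":[0,-295,24],"spin":0},{"linear":[0,-330,27],"spin":0},{"linear":[0,-365,29],"spin":0},{"linear":[0,-400,32],"spin":0},{"linear":[0,-435,35],"spin":0},{"linear":[0,-470,38],"spin":0},{"linear":[0,-505,41],"spin":0},{"linear":[0,-538,43],"spin":0},{"linear":[0,-568,46],"spin":0},{"linear":[0,-590,48],"spin":0},{"linear":[0,-603,48],"spin":0}]' 0.3 25
python3 -m jog '[{"linear":[0,0,0],"spin":0},{"linear":[0,0,0],"spin":0},{"linear":[0,0,0],"spin":0}]'
python3 - <<'E'
from h import *
np.set_printoptions(precision=4,suppress=True)
s=env.state();T0=tool(s);print(T0,s['q'])
for n in('wrist','scene'):
    im=cams.snapshot(n); cv2.imwrite(f'pics/{n}4.png',im[:,:,::-1])
    for t in ('tray_in','green_collar'):print(n,t,[(round(d['score'],2),np.array(d['at'])) for d in cams.mark_of(n,t)])
E
```

```text
time_s: 10.27
position: [0.5668, -0.3256, 0.1697]
ee_rot: [-2.414, 1.57, -2.421]
wrist_force: [-0.3, -0.5, -1.2]
opening: 0.05
time_s: 10.52
position: [0.5674, -0.321, 0.1699]
ee_rot: [2.12, 1.569, 2.116]
wrist_force: [0.4, 0.8, -1.1]
opening: 0.0501
[[-0.0007  0.0036  1.      0.5674]
 [ 0.0012  1.     -0.0036 -0.321 ]
 [-1.      0.0012 -0.0007  0.1699]
 [ 0.      0.      0.      1.    ]] [-0.636   0.3235  1.5023  0.0005  1.3171 -2.2034]
wrist tray_in [(0.75, array([ 0.5685, -0.3224,  0.0051]))]
wrist green_collar [(0.76, array([ 0.5667, -0.3234,  0.1552])), (0.59, array([ 0.4975, -0.0278,  0.0466]))]
scene tray_in [(0.67, array([ 0.5701, -0.322 ,  0.0069]))]
scene green_collar [(0.44, array([ 0.5694, -0.321 ,  0.1596]))]
```

View pics/wrist4.png

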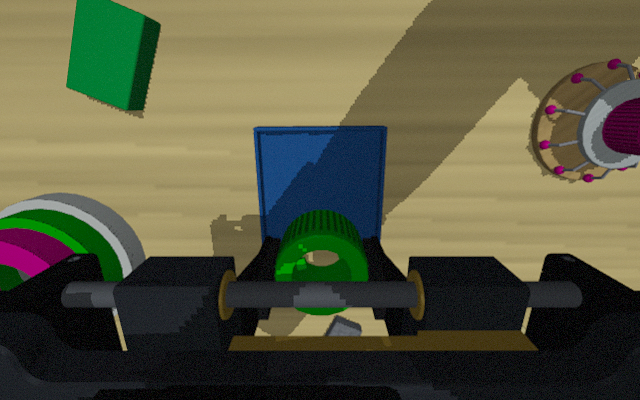

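View pics/scene4.png

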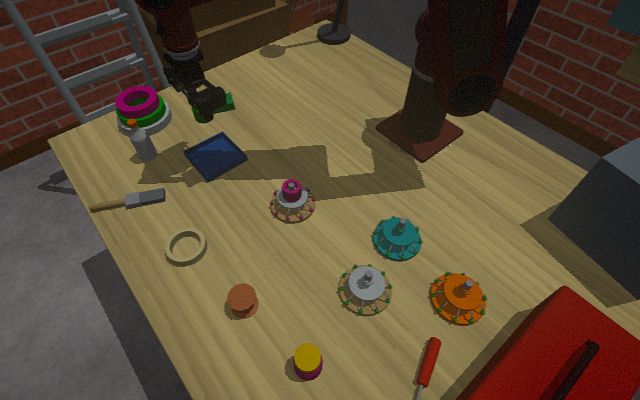

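```bash
python3 -m jog '[{"linear":[10,-1,2],"spin":0},{"linear":[28,-1,2],"spin":0},{"linear":[50,-1,2],"spin":0},{"linear":[75,-1,2],"spin":0},{"linear":[100,-1,2],"spin":0},{"linear":[122,-1,2],"spin":0},{"linear":[136,-1,2],"spin":0},{"linear":[145,-1,2],"spin":0},{"linear":[149,-1,2],"spin":0},{"linear":[151,-1,2],"spin":0},{"linear":[151,-1,2],"spin":0},{"linear":[151,-1,2],"spin":0}]' 0.3 25
python3 -m jog '[{"linear":[0.5,0,0],"spin":0},{"linear":[1,0,0],"spin":0},{"linear":[1.5,0,0],"spin":0},{"linear":[1.5,0,0],"spin":0}]'
```

```text
time_s: 11.82
position: [0.5707, -0.324, 0.0207]
ee_rot: [-0.626, 1.568, -0.63]
wrist_force: [0.0, -0.5, 0.0]
opening: 0.0501
time_s: 12.15
position: [0.5698, -0.3234, 0.0181]
ee_rot: [-0.604, 1.57, -0.608]
wrist_force: [0.2, 0.0, -0.2]
opening: 0.05
```

```bash
python3 -m jog '[{"linear":[0.4,0,0],"spin":0},{"linear":[0.8,0,0],"spin":0},{"linear":[1.2,0,0],"spin":0},{"linear":[1.6,0,0],"spin":0},{"linear":[2,0,0],"spin":0},{"linear":[2,0,0],"spin":0}]'
python3 -m jog '[{"linear":[0.4,0,0],"spin":0},{"linear":[0.7,0,0],"spin":0},{"linear":[1,0,0],"spin":0},{"linear":[1,0,0],"spin":0}]'
```

```text
time_s: 12.65
position: [0.5696, -0.3233, 0.0156]
ee_rot: [2.598, 1.571, 2.594]
wrist_force: [-1.2, -0.4, -0.5]
opening: 0.05
time_s: 12.98
position: [0.5697, -0.3233, 0.0147]
ee_rot: [-1.344, 1.571, -1.348]
wrist_force: [0.6, -0.5, 0.0]
opening: 0.0502
```

```bash
for k in 1; do python3 -m jog '[{"linear":[0.4,0,0],"spin":0},{"linear":[0.7,0,0],"spin":0},{"linear":[1,0,0],"spin":0},{"linear":[1,0,0],"spin":0}]'; done
python3 - <<'E'
from h import *
im=cams.snapshot('wrist'); cv2.imwrite('pics/wrist5.png',im[:,:,::-1])
E
```

```text
time_s: 13.32
position: [0.5697, -0.3233, 0.0147]
ee_rot: [-2.883, 1.571, -2.887]
wrist_force: [-3.3, 1.4, 6.3]
opening: 0.0502
```

View pics/wrist5.png

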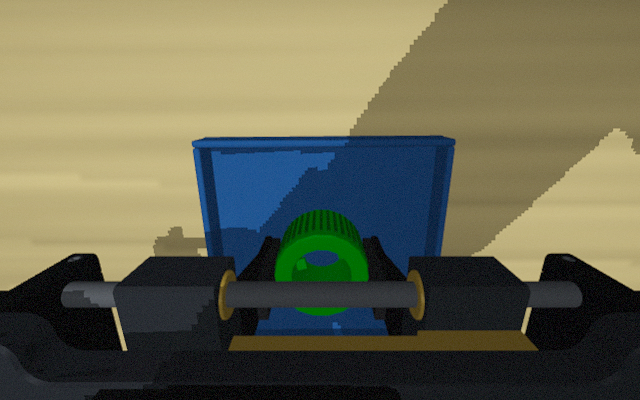

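Contact (6.3 N) comes at the predicted height, and the picture shows the collar at (321,262), centred in the tray. I'll open partway, because the fingers are inside the walls, then retreat.

```bash
python3 -m jog '[{"linear":[-0.5,0,0],"spin":0},{"linear":[-0.5,0,0],"spin":0},{"linear":[-0.5,0,0],"spin":0},{"linear":[-0.5,0,0],"spin":0},{"linear":[-0.5,0,0],"spin":0},{"linear":[-0.5,0,0],"spin":0}]' 0.76
python3 -m jog '[{"linear":[-3,0,0],"spin":0},{"linear":[-10,0,0],"spin":0},{"linear":[-20,0,0],"spin":0},{"linear":[-35,0,0],"spin":0},{"linear":[-55,0,0],"spin":0},{"linear":[-80,0,0],"spin":0},{"linear":[-110,0,0],"spin":0},{"linear":[-140,0,0],"spin":0},{"linear":[-160,0,0],"spin":0},{"linear":[-170,0,0],"spin":0},{"linear":[-170,0,0],"spin":0},{"linear":[-170,0,0],"spin":0}]' 0.76
python3 - <<'E'
from h import *
np.set_printoptions(precision=4,suppress=True)
for n in('wrist','scene','top'):
    im=cams.snapshot(n); cv2.imwrite(f'pics/{n}6.png',im[:,:,::-1])
    for t in ('tray_in','green_collar','pink_collar'):print(n,t,[(round(d['score'],2),np.array(d['at'])) for d in cams.mark_of(n,t)])
E
```

```text
time_s: 13.87
position: [0.5696, -0.3232, 0.014]
ee_rot: [2.555, 1.571, 2.551]
wrist_force: [0.5, -0.7, 0.5]
opening: 0.0654
time_s: 14.87
position: [0.5698, -0.3234, 0.1849]
ee_rot: [-0.619, 1.57, -0.623]
wrist_force: [0.1, -0.1, -0.7]
opening: 0.0664
wrist tray_in [(0.87, array([ 0.5676, -0.3223,  0.0048]))]
wrist green_collar [(0.83, array([ 0.57  , -0.3279,  0.0013]))]
wrist pink_collar [(0.56, array([ 0.4987, -0.026 ,  0.0464]))]
scene tray_in [(0.55, array([ 0.5674, -0.3252,  0.0056]))]
scene green_collar [(0.52, array([ 0.571 , -0.3268,  0.0007]))]
scene pink_collar [(0.82, array([ 0.5032, -0.0265,  0.0443]))]
top tray_in [(0.87, array([ 0.5685, -0.3205,  0.0046])), (0.54, array([0.5236, 0.2837, 0.0915]))]
top green_collar [(0.47, array([ 0.5672, -0.323 ,  0.003 ])), (0.25, array([ 0.5702, -0.3222,  0.004 ]))]
top pink_collar []
```

View pics/wrist6.png

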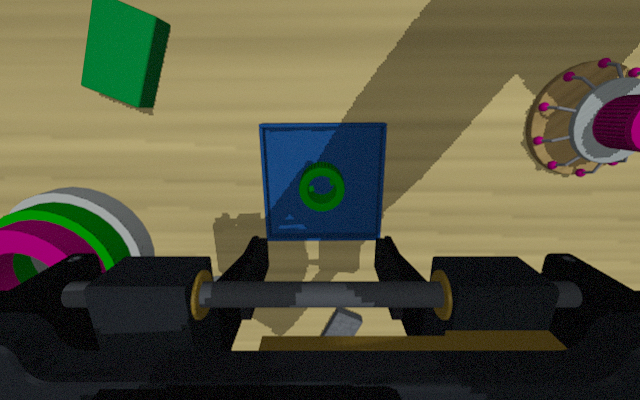

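View pics/scene6.png

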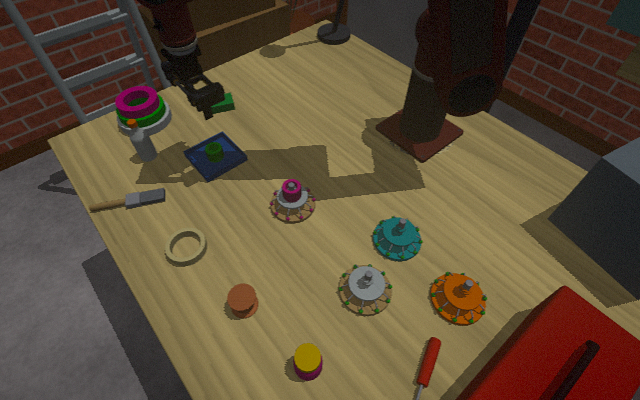

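The collar stands flat in the middle of the tray, at wrist (322,188) and scene (215,152). The pink collar is still on its stand at scene (291,190), the gripper is clear and nothing else has moved.

```bash
python3 -c "
from plant import env
print(env.state()['time_s']);print(env.hand_in())"
```

```text
15.4667
the job is handed in; nothing more can be done
None
```

I unscrewed the green collar 107° counter-clockwise, rising with the thread, and felt no more than about 1 N at the wrist. I then lifted it straight off and set it down gently in the blue tray (6 N contact), released it and backed off. The job was handed in at 15.5 s.

- **Collar:** the last pictures show it flat, the same way up, and within about 6 mm of the tray's centre. The three cameras place it at x 0.567–0.571, y -0.323 to -0.328, and the tray centre at about (0.568, -0.323). The height estimates put its underside 1–3 mm above the table, just under the 4 mm tray floor, which is within the networks' error.
- **Pink collar:** it is still on its stand, found by the wrist and scene cameras. The top camera's network did not report it in the last check.
- **Other detection error:** in the last top picture the network also reported a false tray, at the green stand, with a low score (0.54). The pictures show nothing there but the bare stud.

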